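Hold a test glass in a light barrier

ROBOT

A 6-joint arm with a two-finger parallel gripper is mounted at the origin on the work surface. World frame = base frame: x ahead of the robot, y to its left, z up, the work surface at z = 0. Lengths are in m, angles in rad, forces in N, time in s.
With the tool pointing down it reaches from about 0.35 to 0.775 m from the base axis. Payload 5.5 kg.
Tool frame: the origin (TCP) lies between the finger pads; the fingertips stand 11 mm ahead of it and the grasp point (between the pads) lies 8 mm behind it (tips_ahead is the distance from the TCP to the fingertips, in m); z points along the fingers, y is the line along which they close (so a half turn about z gives the same grasp; the last joint's range is limited). The gripper opens to 85 mm and grips with 20 to 120 N. Pads are 22 mm wide; open, the fingers measure 114 mm over their backs; the gripper's body (76 mm by 85 mm) begins 54 mm behind the grasp point. The pads swing forward as they close: fully open they stand 13 mm farther back than shut.
Start: joints at [-1.486, 0.313, 0.046, 1.304, 0, 1.431], TCP at [0.128, -0.561, 0.242] pointing down, gripper open.
Joint ranges: [-2.76, 2.76], [-0.86, 1.69], [-1.03, 1.26], [-2.2, 2.34], [-1.47, 1.5], [-3.14, 3.14]. Speed limits (rad/s): [2.57, 2.57, 3.14, 3.14, 3.14, 3.14].

INTERFACE

Orientations are given as a unit quaternion [w, x, y, z].
In Python, from workcell import * gives the robot as it stands. The module is installed in compiled form; this text tells all that it offers.
- The arm moves only by the tool jog_arm, never from a script. Its argument "moves" is a list of rows, each an object with "fingers": the closure, from 0 (fully open) to 1 (shut); "slide": the shift along the tool's x, y, z in mm, a list of three; "angular": the turn, a rotation vector about the tool's x, y, z in degrees, a list of three. A call has 1 to 10 rows; each row is the pose to reach, as a shift and turn from the pose commanded when the call began, along the tool's axes at that moment; what a row does not reach only later rows make up. A row lasts 1/12 s, in which the tool goes at most 41.7 mm and 7.16 degrees, less where a joint would pass 70% of its speed; a pose out of reach is approached as far as the arm can. A call with a gripper value outside its range is refused whole. The fingers move at their own pace and stop on an object; "squeeze" is the grip in N (left out, the last holds). Time passes only in rows, so rows that repeat a pose let the fingers close. It gives the time, the measured TCP pose, the force, the opening and the grip force at its end, in the units of the state.
- get_state(): the state, without advancing time (a new reading comes with each control period).
- read_camera(name): name is "side" or "top"; returns a dict with "color" (420x560x3 uint8, red, green, blue), "fovy" (degrees; the focal length in pixels is half the picture's height over the tangent of half this angle, whatever the lens; pixels are square), "cx", "cy" (the principal point, pixels), "world_from_camera" (4x4, takes a point from camera to world coordinates). Camera axes: x right, y down, z forward; pixel columns grow to the right and rows downward; lengths in m; the calibration is good to about 2 mm. A picture is of the moment at which its call begins. There is no depth.
- hand_in(): hands the job in; it is judged then, once.
Trained networks look in a picture, given as the dict that the camera call returned (one of the last four; its "shot" number tells which), for a name from the list of things; names that differ only in an ending like _2 or _b are one class to them, and where a whole thing is asked for, a point or a joint stands for the part that bears it (a point fixed in the world has none). Each returns a list of dicts, best first, with "p" (0 to 1); they miss things now and then, are a little off and sometimes report something else, mostly with a low value. They report only what shows in the picture. A call takes as long as a camera call. They do not tell look-alikes from the thing itself.
- look_for(target, picture): "point" ([column, row] in pixels, amid what is visible of it).
- tip_of(target, picture): "point" ([column, row] in pixels: a listed point, or the origin of a listed thing).
The state is a dict: "clock": time; "joint_pos": joint angles; "qvel": joint speeds; "tau": joint torques, N m; "tcp_pos": TCP position; "orientation": TCP orientation; "wrist_force": force on the tool from outside, world axes, zero at the start; "ft_torque": the same for the moment, N m; "finger_gap": finger opening in m; "grip_force": force on a finger pad.
Only numpy, scipy, OpenCV 4.12 (cv2) and the standard library are available. Lean on these libraries where they do the work, as an engineer would, in place of code of your own. Each camera call takes 0.05 s, during which the arm holds its last target. There are 200 camera calls.

TASK

On the light-barrier test stand, gently push the receiver head along until the turned spacer shaft lying in the cradle is nipped between the two heads, and leave it closed like that. Then take the glass block out of its nest by its two narrow frosted edges only, never touching the clear windows with the fingers, and hold it upright in the light path, centred on the line between the two lenses and midway between them, with its windows facing the lenses and the glass touching nothing but the gripper. The job finishes while you are still holding it there; do not put it down, and leave the other things on the bench alone.

Things in the scene. Friction and masses are not known exactly. Their poses are not given: they have to be found in the camera images.
- gauge: Test stand, fixed: aluminium base 90 x 240 x 15 mm (x, y, z), origin at the centre of its underside, y along the light path. Black emitter head fixed at its +y end (56 mm wide, y +85 to +115 mm, 100 mm high); towards -y the sliding receiver head, behind it a sprung push plate. Between the heads a cradle of two low rails (inner faces at x -9 and +9 mm, up to z 24 mm) holds the shaft.
- beam (a point): Where the glass block's centre is to be held: in the light path, midway between the lenses once the head is closed. 80 mm above the bench, at x 0, y +45 mm of the stand; axes as the stand's. The lenses are round, at this height in the heads' inner faces. The heads are then 80 mm apart and 100 mm high.
- carriage (a joint): How far the receiver head is open (m): 0 when the shaft is nipped between both heads (its inner face then at y = +5 mm of the stand), growing as it slides towards -y of the stand, up to 0.055. It slides stiffly (1.5 N) and stays where it is left.
- receiver_lens (a point): Centre of the lens on the receiver head's inner face (the face towards the emitter), 80 mm above the bench. Axes as the stand's; it moves with the head. The head is 30 mm thick behind it (towards -y), 56 mm wide, 100 mm high.
- plate_back (a point): Middle of the back face (towards -y) of the push plate, 70 mm above the bench, 70 mm behind the receiver's inner face; axes as the stand's. The plate is 44 mm wide, 8 mm thick, from 27 to 95 mm above the bench, with 32 mm free between it and the head. Push it towards +y of the stand near this point; nothing stands close behind it.
- plate (a joint): How far the push plate's spring is pressed in (m), 0 to 0.025: 500 N/m, so once the head meets the shaft the push rises softly by 1 N every 2 mm. Some 4 to 8 N on the plate nips the shaft well; it springs back when let go and the head stays.
- spacer_center (a point): Centre of the loose turned steel spacer shaft, 80 mm long and 16 mm thick with a thinner waist, lying along the stand's y in the cradle, its axis 23 mm above the bench, up to 15 mm short of the emitter head at first. The receiver head pushes it up against the emitter. 110 g.
- glass_center (a point): Centre of the loose upright glass block, 16 (x) x 28 (y) x 50 (z) mm, 56 g. Its two broad faces (28 x 50 mm, facing +x and -x) are the clear windows; its two narrow edges (16 x 50 mm, facing +y and -y, 28 mm apart) are frosted white and are the only faces to grip. z is up. The block is the same either way round. It starts with its centre 31 mm above the bench.
- nest: Fixed grey plate 75 x 85 x 14 mm (x, y, z), origin at the centre of its underside. The glass block stands in its middle in a pocket 8 mm deep with 1.5 mm play all round, so 42 mm of the block stand above it; axes as the glass block's.
There are look-alikes about, which are no part of the job. Of the things like the part that bears glass_center, leave any that is black; of the rest the smaller one is meant. There is more than one size of the nest; the job needs the middle-sized.

How it is judged:
On the way, in this order (a step that is already met when the one before it is completed fails the run):
1. the receiver head presses the shaft against the emitter head (contact force between carriage and spacer above 1.5 N and contact force between spacer and emitter above 0.8 N), for 0.1 s.
2. the glass block is lifted out of its nest, gripped on both frosted edges (contact force between each of glass_c1, glass_c2 and the fingers above 0.4 N and height (world z) of glass_center above 0.05 m and contact force between glass and nest below 0.05 N), for 0.2 s.
At the end, for the whole second after the job is handed in: Glass gripped on both frosted edges, still, clear of all else, centre within 8 mm sideways, 10 mm in height and 14 mm along the beam of the mid-point, upright and square to the beam within 0.16 rad; receiver head within 2.5 mm of closed, shaft in its cradle within 5 mm across, 4 mm along (value of joint carriage below 0.0025 m and x of spacer_center in the frame of gauge between -0.005 and 0.005 m and y of spacer_center in the frame of gauge between 0.041 and 0.049 m and x of glass_center in the frame of beam between -0.008 and 0.008 m and y of glass_center in the frame of beam between -0.014 and 0.014 m and z of glass_center in the frame of beam between -0.01 and 0.01 m and angle between the x axis of glass_center and the y axis of gauge, either way round below 0.16 rad and angle between glass_center's own z axis and vertical below 0.16 rad and contact force between each of glass_c1, glass_c2 and the fingers above 0.4 N and contact force between glass and gauge below 0.05 N and contact force between glass and spacer below 0.05 N and contact force between glass and nest below 0.05 N and contact force between glass and table below 0.05 N and linear speed of glass below 0.03 m/s); the arm keeps its last pose, push and grip.
It fails at once if the fingers touch a clear window of the glass (contact force between any of glass_c3, glass_c4 and the fingers above 0.5 N).
It fails at once if the shaft is squeezed hard (over 25 N) (contact force between carriage and spacer above 25 N).
It fails at once if the glass is knocked against the stand (contact force between glass and gauge above 4 N).
It fails at once if a bystander is moved by more than 30 mm (distance of any of multimeter, tape_roll, screwdriver from where it was at the start of the episode above 0.03 m).
It also fails if it takes over 64 s, if anything falls off the work surface, if the arm or the gripper's body presses on something with over 40 N, if the wrist force passes 120 N, or if a joint passes its speed limit or range.

## Working session

There is one attempt and no reset: what is moved stays moved. The work goes in short steps, Python scripts to look and compute and a tool call to move; the robot and the scene stay as the last step left them, time stands still between calls to the robot, and variables do not carry over. Pictures are saved under pics/ and viewed, at most 10 in all, crops included, and the job is handed in when it is done.

Besides the shell and the picture viewer there is one more tool, called after "Emit:" by a JSON object that holds its "method" and its "body", one argument or row to a line. jog_arm: Moves the arm, as the interface text tells. Its arguments: {"type":"object","properties":{"moves":{"type":"array","items":{"type":"object","properties":{"fingers":{"type":"number"},"slide":{"type":"array","items":{"type":"number"}},"angular":{"type":"array","items":{"type":"number"}}}}},"squeeze":{"type":"number"}},"required":["moves"]}

```bash
mkdir -p pics
cat > h.py <<'E'
from workcell import *
import numpy as np, cv2
def ray(p,px):
    T=np.array(p["world_from_camera"]); f=p["color"].shape[0]/2/np.tan(np.radians(p["fovy"])/2)
    d=T[:3,:3]@np.array([(px[0]-p["cx"])/f,(px[1]-p["cy"])/f,1]); return T[:3,3],d/np.linalg.norm(d)
def atz(p,px,z):
    o,d=ray(p,px); return o+d*(z-o[2])/d[2]
def proj(p,X):
    T=np.array(p["world_from_camera"]); f=p["color"].shape[0]/2/np.tan(np.radians(p["fovy"])/2)
    c=T[:3,:3].T@(np.array(X)-T[:3,3]); return np.array([p["cx"]+f*c[0]/c[2],p["cy"]+f*c[1]/c[2]])
def tri(p1,a,p2,b):
    o1,d1=ray(p1,a);o2,d2=ray(p2,b)
    s=np.linalg.lstsq(np.c_[d1,-d2],o2-o1,rcond=None)[0]
    x,y=o1+s[0]*d1,o2+s[1]*d2; return (x+y)/2,np.linalg.norm(x-y)
def save(p,n,crop=None,k=1):
    im=p["color"][:,:,::-1]
    if crop: im=im[crop[1]:crop[3],crop[0]:crop[2]]
    cv2.imwrite("pics/"+n,cv2.resize(im,None,fx=k,fy=k,interpolation=cv2.INTER_CUBIC))
E
python3 - <<'E'
from h import *
np.set_printoptions(precision=4,suppress=True)
s=get_state();print({k:np.round(v,3).tolist() for k,v in s.items()})
P={n:read_camera(n) for n in("side","top")}
for n,p in P.items():
    save(p,n+"0.png",None,1.4)
    print(n,p["fovy"],np.array(p["world_from_camera"]))
    for t in("gauge","beam","receiver_lens","plate_back","spacer_center","glass_center","nest"):
        for r in tip_of(t,p)[:4]: print(n,t,np.round(r["point"],1),round(r["p"],2))
E
```

```text
{'clock': 0.0, 'joint_pos': [-1.486, 0.314, 0.045, 1.304, -0.0, 1.431], 'qvel': [0.002, 0.001, 0.0, 0.002, 0.001, -0.0], 'tau': [-0.001, -48.063, 29.853, 0.019, -0.0, 0.0], 'tcp_pos': [0.128, -0.56, 0.241], 'orientation': [-0.001, 0.994, 0.112, 0.0], 'wrist_force': [-0.347, -0.045, -0.457], 'ft_torque': [0.007, 0.024, 0.028], 'grip_force': 0.0, 'finger_gap': 0.085}
side 52.67271199721703 [[-0.7804 -0.4456  0.4386  0.1337]
 [-0.625   0.5357 -0.5678  0.497 ]
 [ 0.018  -0.7173 -0.6966  0.6669]
 [ 0.      0.      0.      1.    ]]
side gauge [326.1 191.5] 0.89
side beam [316.1 174.1] 0.66
side beam [317.1 191.3] 0.38
side plate_back [355.3 152.1] 0.78
side plate_back [239.1 260.6] 0.58
side spacer_center [311.2 189.5] 0.51
side glass_center [237.  262.3] 0.81
side glass_center [269.2 233.1] 0.81
side glass_center [180.8 243.5] 0.72
side nest [171.5 337.3] 0.96
side nest [304.  294.8] 0.95
side nest [239.1 271. ] 0.71
top 43.54769268582845 [[-0.0155 -0.9832  0.182   0.3579]
 [-0.9999  0.0164  0.0034  0.0322]
 [-0.0063 -0.1819 -0.9833  1.0273]
 [ 0.      0.      0.      1.    ]]
top gauge [373.3 223.4] 0.86
top beam [353.4 209.4] 0.68
top receiver_lens [392.2 217.5] 0.9
top plate_back [425.9 223.5] 0.61
top spacer_center [353.5 214.7] 0.64
top glass_center [193.5 167.7] 0.85
top glass_center [221.6 223.2] 0.6
top glass_center [268.7 214.6] 0.52
top nest [228.1 295.5] 0.73
top nest [133.7 236. ] 0.73
top nest [221. 225.] 0.61
```

View pics/side0.png

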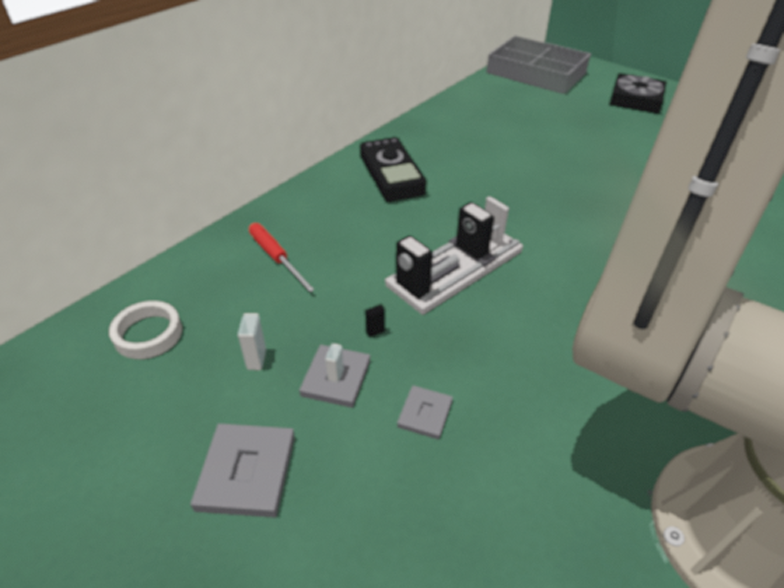

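View pics/top0.png

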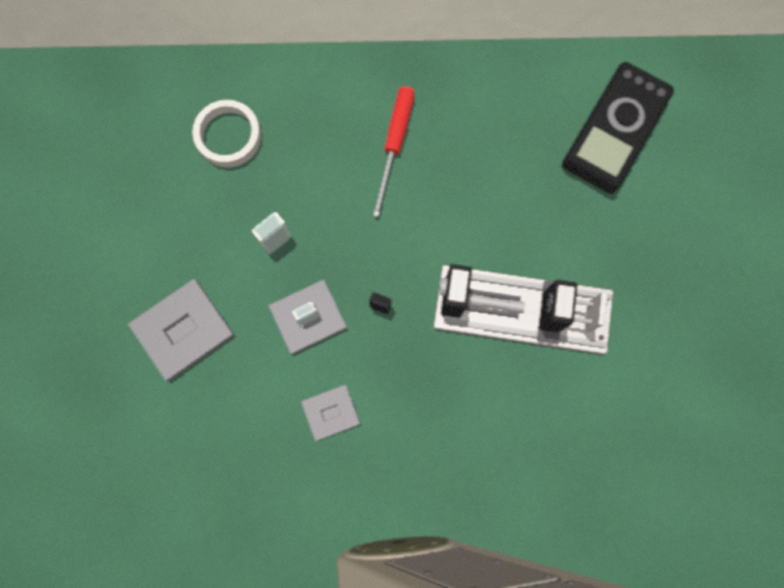

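The side picture shows the stand at about (325,185) native px, with the emitter at (295,190) and the receiver at (340,165). The clear blocks are at (180,243), which is larger and loose, and (239,262), which stands in the middle nest. The black block is at (268,230), and the nests are at (171,337), (239,268) and (304,294). In the top picture, the stand is at (373,222) and the emitter is on the left.

Candidates for the glass in the top view are (193,167) larger clear, (218,224) smaller clear in the middle nest, and (271,216) black. I choose (218,224) and will check it in a crop.

Run:
```python
from h import *
P={n:read_camera(n) for n in("side","top")}
def c(p,b,w,h): 
    return cv2.resize(p["color"][b[1]:b[3],b[0]:b[2],::-1],(w,h),interpolation=cv2.INTER_CUBIC)
t,s=P["top"],P["side"]
im=np.vstack([np.hstack([c(t,(185,195,255,265),280,280),c(t,(305,180,435,250),520,280)]),
 np.hstack([c(s,(205,235,275,305),280,280),c(s,(270,130,400,230),416,320)[:280].copy(),np.zeros((280,104,3),np.uint8)])])
cv2.imwrite("pics/c1.png",im)
```

```text
(no output)
```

View pics/c1.png

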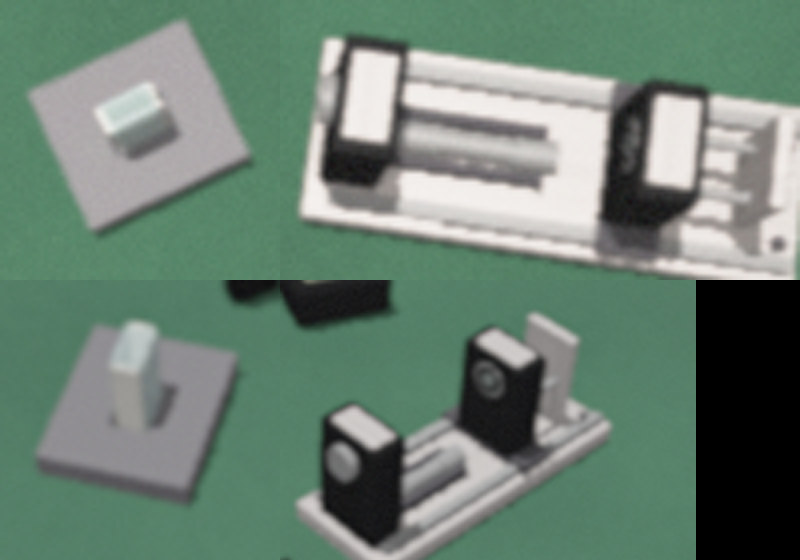

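The crop confirms the choice: the smaller clear block stands in the mid-sized nest with its long side along image right-up, the same as the nest's long side. The stand's emitter is on the left, and the shaft is short of the receiver.

```bash
cat > pose.py <<'E'
from h import *
from scipy.optimize import least_squares
np.set_printoptions(precision=4,suppress=True)
t=read_camera("top"); s=read_camera("side")
def fit(obs,x0):  # obs: (cam, px, local xyz); yaw & xy
    def W(v,l): c,n=np.cos(v[2]),np.sin(v[2]); return [v[0]+c*l[0]-n*l[1],v[1]+n*l[0]+c*l[1],l[2]]
    r=least_squares(lambda v:np.concatenate([proj(p,W(v,l))-px for p,px,l in obs]),x0)
    return r.x,r.fun.reshape(-1,2)
C=lambda b,k,pts:[(b[0]+x/k,b[1]+y/k) for x,y in pts]
E
python3 - <<'E'
from pose import *
# nest
tp=C((185,195),4,[(30,93),(184,20),(250,155),(97,228)])
sp=C((205,235),4,[(97,326-280),(238,352-280),(190,492-280),(38,459-280)])
for p,q in((t,tp),(s,sp)): print([atz(p,x,.014)[:2] for x in q])
# stand
tb=C((305,180),4,[(45,38),(22,220)])+[(437.9,206.4),(432.9,250)]
print([atz(t,x,.015)[:2] for x in tb])
# heads tops at z=.1: emitter corners white top, receiver
print("emit",[atz(t,x,.1)[:2] for x in C((305,180),4,[(352-280,43),(405-280,47),(340-280,138),(393-280,142)])])
print("recv",[atz(t,x,.1)[:2] for x in C((305,180),4,[(655-280,90),(706-280,90),(645-280,186),(698-280,190)])])
for T,b in(("glass_center",(239,262)),("spacer_center",0),("plate_back",0),("receiver_lens",0)):
  for n,p in(("s",s),("t",t)):
    print(T,n,[(np.round(r["point"],1),round(r["p"],2)) for r in tip_of(T,p)[:4]])
E
```

```text
[array([0.5408, 0.1936]), array([0.5761, 0.1181]), array([0.5084, 0.086 ]), array([0.4739, 0.1603])]
[array([0.5736, 0.1173]), array([0.5071, 0.0847]), array([0.4685, 0.1635]), array([0.5366, 0.195 ])]
[array([ 0.5942, -0.0504]), array([ 0.5037, -0.0365]), array([ 0.5562, -0.2877]), array([ 0.4706, -0.2718])]
emit [array([ 0.5719, -0.0556]), array([ 0.5696, -0.0795]), array([ 0.5283, -0.0488]), array([ 0.5261, -0.0725])]
recv [array([ 0.5479, -0.1911]), array([ 0.5475, -0.2139]), array([ 0.5043, -0.184 ]), array([ 0.5021, -0.2075])]
glass_center s [(array([178.9, 244.8]), 0.77), (array([239.1, 258.8]), 0.58), (array([268.9, 232.3]), 0.53)]
glass_center t [(array([196.2, 169.1]), 0.93), (array([219.3, 223.4]), 0.66), (array([271.5, 215.7]), 0.59)]
spacer_center s [(array([311.8, 190.4]), 0.54)]
spacer_center t [(array([352.5, 215. ]), 0.68)]
plate_back s [(array([354.9, 152.9]), 0.74), (array([314.8, 173.3]), 0.59)]
plate_back t [(array([427.9, 224.9]), 0.87)]
receiver_lens s [(array([334.5, 159.6]), 0.69)]
receiver_lens t [(array([390.2, 216.3]), 0.82), (array([220., 226.]), 0.37)]
```

```bash
cat > go.py <<'E'
import sys; from h import *
from scipy.spatial.transform import Rotation as R
def go(x,y,z,yawy,R0=None,p0=None):
    s=get_state(); q=s["orientation"]; A=R.from_quat([q[1],q[2],q[3],q[0]]) if R0 is None else R0
    p=np.array(s["tcp_pos"]); a=np.radians(yawy); ty=np.array([np.cos(a),np.sin(a),0]); tz=np.array([0,0,-1.])
    B=R.from_matrix(np.c_[np.cross(ty,tz),ty,tz])
    print("clock %.2f"%s["clock"],"tcp",np.round(p,4),"slide",np.round(A.inv().apply(np.array([x,y,z])-p)*1000,1),"ang",np.round((A.inv()*B).as_rotvec(degrees=True),1),"gap",round(s["finger_gap"],4),"F",np.round(s["wrist_force"],2),"j",np.round(s["joint_pos"],2))
if __name__=="__main__": go(*map(float,sys.argv[1:5]))
E
python3 go.py .513 -.2905 .2 -8.6
python3 - <<'E'
from pose import *
print("glass",tri(s,(239.1,258.8),t,(219.3,223.4)))
print("spacer",tri(s,(311.8,190.4),t,(352.5,215)))
print("plate",tri(s,(354.9,152.9),t,(427.9,224.9)))
print("lens",tri(s,(334.5,159.6),t,(391,217)))
E
```

```text
clock 1.40 tcp [ 0.1282 -0.5606  0.2423] slide [ 435.4 -177.5   42.3] ang [  0.    0.  -68.5] gap 0.0856 F [-0.08  0.2  -0.93] j [-1.49  0.31  0.05  1.3   0.    1.43]
glass (array([0.5259, 0.1386, 0.0318]), np.float64(0.0018656460016081991))
spacer (array([ 0.5394, -0.1181,  0.0267]), np.float64(0.0006977283924908495))
plate (array([ 0.511 , -0.2484,  0.0726]), np.float64(0.0009394986809410828))
lens (array([ 0.524 , -0.1785,  0.0871]), np.float64(0.0001539179567037336))
```

Emit:
{"method": "jog_arm", "body": {
  "moves": [
    {"slide": [110, -44, 10], "angular": [0, 0, -17], "fingers": 1},
    {"slide": [220, -89, 20], "angular": [0, 0, -34], "fingers": 1},
    {"slide": [330, -133, 30], "angular": [0, 0, -51], "fingers": 1},
    {"slide": [435, -177, 42], "angular": [0, 0, -68.5], "fingers": 1},
    {"slide": [435, -177, 42], "angular": [0, 0, -68.5], "fingers": 1},
    {"slide": [435, -177, 42], "angular": [0, 0, -68.5], "fingers": 1},
    {"slide": [435, -177, 42], "angular": [0, 0, -68.5], "fingers": 1},
    {"slide": [435, -177, 42], "angular": [0, 0, -68.5], "fingers": 1},
    {"slide": [435, -177, 42], "angular": [0, 0, -68.5], "fingers": 1},
    {"slide": [435, -177, 42], "angular": [0, 0, -68.5], "fingers": 1}
  ]
}}

```text
clock: 2.33
tcp_pos: [0.4696, -0.321, 0.2054]
orientation: [0.0, 0.756, 0.654, -0.0]
wrist_force: [-0.3, -2.6, 0.8]
finger_gap: 0.0005
grip_force: 0.0
```

```bash
python3 go.py .513 -.2905 .075 -8.6
```

```text
clock 2.33 tcp [ 0.4696 -0.321   0.2054] slide [ 36.5  38.5 130.4] ang [0.  0.  0.3] gap 0.0005 F [-0.32 -2.58  0.75] j [-0.74  0.31 -0.04  1.21 -0.    0.97]
```

Emit:
{"method": "jog_arm", "body": {
  "moves": [
    {"slide": [37, 38, 5]},
    {"slide": [37, 38, 5]},
    {"slide": [37, 38, 5]},
    {"slide": [37, 38, 5]}
  ]
}}

```text
schema error: expected keys fingers, slide, angular
```

```bash
python3 go.py .513 -.2905 .073 -8.6
```

```text
clock 2.33 tcp [ 0.4696 -0.321   0.2054] slide [ 36.5  38.5 132.4] ang [0.  0.  0.3] gap 0.0005 F [-0.32 -2.58  0.75] j [-0.74  0.31 -0.04  1.21 -0.    0.97]
```

Emit:
{"method": "jog_arm", "body": {
  "moves": [
    {"slide": [30, 32, 5], "angular": [0, 0, 0], "fingers": 1},
    {"slide": [30, 32, 5], "angular": [0, 0, 0], "fingers": 1},
    {"slide": [30, 32, 5], "angular": [0, 0, 0], "fingers": 1},
    {"slide": [30, 32, 5], "angular": [0, 0, 0], "fingers": 1}
  ]
}}

```text
clock: 2.67
tcp_pos: [0.504, -0.2974, 0.2001]
orientation: [-0.0, 0.758, 0.652, -0.0]
wrist_force: [0.1, -0.7, -0.0]
finger_gap: 0.0002
grip_force: 0.0
```

```bash
python3 go.py .513 -.2905 .073 -8.6
```

```text
clock 2.67 tcp [ 0.504  -0.2974  0.2001] slide [  8.2   7.9 127.1] ang [-0.  0.  0.] gap 0.0002 F [ 0.11 -0.75 -0.02] j [-0.67  0.35 -0.01  1.21 -0.    1.05]
```

Emit:
{"method": "jog_arm", "body": {
  "moves": [
    {"slide": [8, 8, 40], "angular": [0, 0, 0], "fingers": 1},
    {"slide": [8, 8, 80], "angular": [0, 0, 0], "fingers": 1},
    {"slide": [8, 8, 115], "angular": [0, 0, 0], "fingers": 1},
    {"slide": [8, 8, 127], "angular": [0, 0, 0], "fingers": 1},
    {"slide": [8, 8, 127], "angular": [0, 0, 0], "fingers": 1},
    {"slide": [8, 8, 127], "angular": [0, 0, 0], "fingers": 1}
  ]
}}

```text
clock: 3.17
tcp_pos: [0.5118, -0.292, 0.0732]
orientation: [-0.001, 0.759, 0.651, -0.0]
wrist_force: [-0.1, -1.0, 0.7]
finger_gap: -0.0001
grip_force: 0.0
```

Run:
```python
from h import *
from go import go
go(.513,-.2905,.073,-8.6)
s=read_camera("side");t=read_camera("top")
a=cv2.resize(s["color"][110:240,270:430],(400,325));b=cv2.resize(t["color"][170:300,300:460],(400,325))
cv2.imwrite("pics/push0.png",np.hstack([a,b])[:,:,::-1])
for T in("plate_back","receiver_lens","spacer_center"):
  print(T,[[(np.round(r["point"],1),round(r["p"],2)) for r in tip_of(T,p)[:2]] for p in(s,t)])
```

```text
clock 3.17 tcp [ 0.5118 -0.292   0.0732] slide [1.7 0.9 0.2] ang [-0.1 -0.  -0.2] gap -0.0001 F [-0.08 -0.97  0.67] j [-0.65  0.44 -0.19  0.94 -0.    1.07]
plate_back [[(array([357.1, 154.9]), 0.8)], [(array([423.9, 222. ]), 0.65)]]
receiver_lens [[(array([335.4, 160.6]), 0.56)], [(array([392.5, 215.8]), 0.59)]]
spacer_center [[(array([312.2, 190.1]), 0.63)], [(array([351.3, 218.6]), 0.85)]]
```

View pics/push0.png

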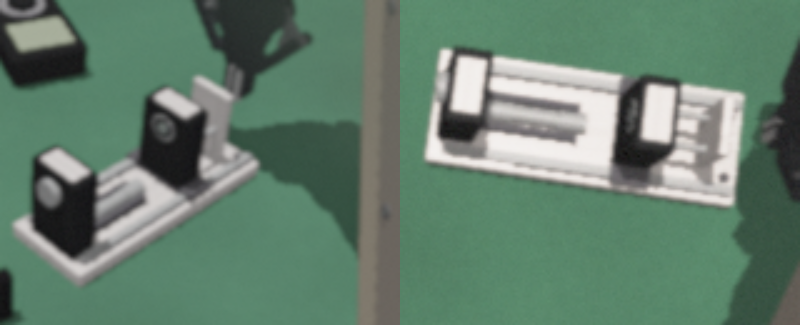

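The picture shows the shut fingers just behind the push plate (left half (235,85), right half (770,130)), roughly on its mid-line. Now the push, in small steps.

Emit:
{"method": "jog_arm", "body": {
  "moves": [
    {"slide": [6, 0, 0], "angular": [0, 0, 0], "fingers": 1},
    {"slide": [12, 0, 0], "angular": [0, 0, 0], "fingers": 1},
    {"slide": [17, 0, 0], "angular": [0, 0, 0], "fingers": 1},
    {"slide": [22, 0, 0], "angular": [0, 0, 0], "fingers": 1},
    {"slide": [26, 0, 0], "angular": [0, 0, 0], "fingers": 1},
    {"slide": [30, 0, 0], "angular": [0, 0, 0], "fingers": 1},
    {"slide": [34, 0, 0], "angular": [0, 0, 0], "fingers": 1},
    {"slide": [37, 0, 0], "angular": [0, 0, 0], "fingers": 1},
    {"slide": [40, 0, 0], "angular": [0, 0, 0], "fingers": 1},
    {"slide": [40, 0, 0], "angular": [0, 0, 0], "fingers": 1}
  ]
}}

```text
clock: 4.4
tcp_pos: [0.5195, -0.2509, 0.0733]
orientation: [0.0, 0.758, 0.652, 0.0]
wrist_force: [-0.1, -0.9, -1.2]
finger_gap: -0.0002
grip_force: 0.6
```

Emit:
{"method": "jog_arm", "body": {
  "moves": [
    {"slide": [2, 0, 0], "angular": [0, 0, 0], "fingers": 1},
    {"slide": [4, 0, 0], "angular": [0, 0, 0], "fingers": 1},
    {"slide": [6, 0, 0], "angular": [0, 0, 0], "fingers": 1},
    {"slide": [8, 0, 0], "angular": [0, 0, 0], "fingers": 1},
    {"slide": [10, 0, 0], "angular": [0, 0, 0], "fingers": 1},
    {"slide": [10, 0, 0], "angular": [0, 0, 0], "fingers": 1}
  ]
}}

```text
clock: 4.9
tcp_pos: [0.521, -0.2411, 0.0734]
orientation: [0.0, 0.758, 0.652, 0.0]
wrist_force: [0.7, -0.5, -0.7]
finger_gap: -0.0001
grip_force: 0.7
```

Run:
```python
from h import *
from go import go
go(.513,-.2905,.073,-8.6)
s=read_camera("side");t=read_camera("top")
a=cv2.resize(s["color"][110:240,270:430],(400,325));b=cv2.resize(t["color"][170:300,300:460],(400,325))
cv2.imwrite("pics/push1.png",np.hstack([a,b])[:,:,::-1])
```

```text
clock 4.90 tcp [ 0.521  -0.2411  0.0734] slide [-50.   -0.5   0.4] ang [ 0. -0. -0.] gap -0.0001 F [ 0.74 -0.5  -0.72] j [-0.57  0.42 -0.24  0.92  0.    1.15]
```

View pics/push1.png

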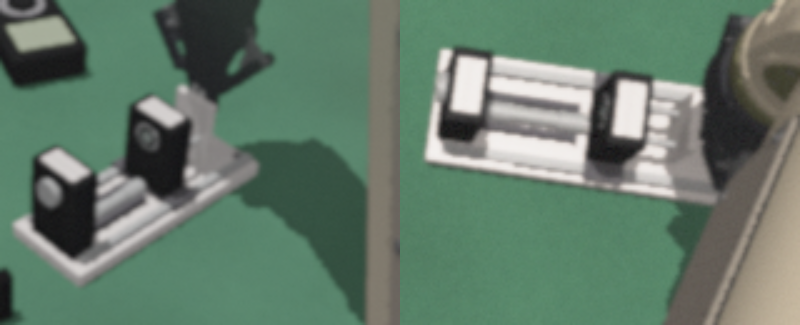

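The head has moved about 12 native px (right half: 658 to 630) and is nearly at the shaft. I continue slowly.

Emit:
{"method": "jog_arm", "body": {
  "moves": [
    {"slide": [1.5, 0, 0], "angular": [0, 0, 0], "fingers": 1},
    {"slide": [3, 0, 0], "angular": [0, 0, 0], "fingers": 1},
    {"slide": [4.5, 0, 0], "angular": [0, 0, 0], "fingers": 1},
    {"slide": [6, 0, 0], "angular": [0, 0, 0], "fingers": 1},
    {"slide": [6, 0, 0], "angular": [0, 0, 0], "fingers": 1},
    {"slide": [6, 0, 0], "angular": [0, 0, 0], "fingers": 1}
  ]
}}

```text
clock: 5.5
tcp_pos: [0.5219, -0.2356, 0.0734]
orientation: [0.0, 0.758, 0.652, -0.0]
wrist_force: [1.5, -1.5, -0.3]
finger_gap: 0.0
grip_force: 1.0
```

Emit:
{"method": "jog_arm", "body": {
  "moves": [
    {"slide": [1.5, 0, 0], "angular": [0, 0, 0], "fingers": 1},
    {"slide": [3, 0, 0], "angular": [0, 0, 0], "fingers": 1},
    {"slide": [4, 0, 0], "angular": [0, 0, 0], "fingers": 1},
    {"slide": [4, 0, 0], "angular": [0, 0, 0], "fingers": 1},
    {"slide": [4, 0, 0], "angular": [0, 0, 0], "fingers": 1}
  ]
}}

```text
clock: 5.92
tcp_pos: [0.5225, -0.2317, 0.0734]
orientation: [0.0, 0.758, 0.652, -0.0]
wrist_force: [1.0, -2.9, -0.6]
finger_gap: 0.0002
grip_force: 1.4
```

Emit:
{"method": "jog_arm", "body": {
  "moves": [
    {"slide": [1.5, 0, 0], "angular": [0, 0, 0], "fingers": 1},
    {"slide": [3, 0, 0], "angular": [0, 0, 0], "fingers": 1},
    {"slide": [4, 0, 0], "angular": [0, 0, 0], "fingers": 1},
    {"slide": [4, 0, 0], "angular": [0, 0, 0], "fingers": 1},
    {"slide": [4, 0, 0], "angular": [0, 0, 0], "fingers": 1}
  ]
}}

```text
clock: 6.33
tcp_pos: [0.5231, -0.228, 0.0734]
orientation: [0.001, 0.758, 0.652, -0.0]
wrist_force: [2.1, -5.5, -0.9]
finger_gap: -0.0001
grip_force: 2.3
```

Emit:
{"method": "jog_arm", "body": {
  "moves": [
    {"slide": [1.5, 0, 0], "angular": [0, 0, 0], "fingers": 1},
    {"slide": [3, 0, 0], "angular": [0, 0, 0], "fingers": 1},
    {"slide": [3, 0, 0], "angular": [0, 0, 0], "fingers": 1},
    {"slide": [3, 0, 0], "angular": [0, 0, 0], "fingers": 1},
    {"slide": [3, 0, 0], "angular": [0, 0, 0], "fingers": 1}
  ]
}}

```text
clock: 6.75
tcp_pos: [0.5236, -0.2255, 0.0734]
orientation: [0.001, 0.758, 0.652, -0.0]
wrist_force: [1.4, -5.1, -1.4]
finger_gap: 0.0002
grip_force: 3.0
```

Run:
```python
from h import *
from go import go
go(.513,-.2905,.073,-8.6)
s=read_camera("side");t=read_camera("top")
a=cv2.resize(s["color"][140:220,270:370],(400,320));b=cv2.resize(t["color"][180:260,305:405],(400,320))
cv2.imwrite("pics/push2.png",np.hstack([a,b])[:,:,::-1])
```

```text
clock 6.75 tcp [ 0.5236 -0.2255  0.0734] slide [-65.9  -0.7   0.5] ang [ 0.   0.1 -0. ] gap 0.0002 F [ 1.4  -5.09 -1.39] j [-0.55  0.41 -0.25  0.91 -0.    1.18]
```

View pics/push2.png

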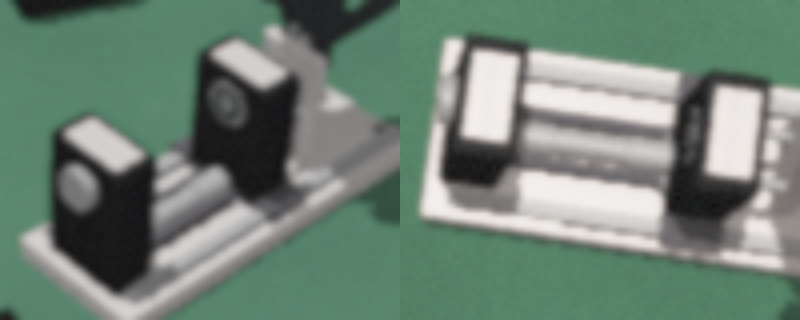

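The shaft is nipped between the heads: the head tops are about 111 mm apart, against 110 expected. I add a little more push for certainty, then back off.

Emit:
{"method": "jog_arm", "body": {
  "moves": [
    {"slide": [1.5, 0, 0], "angular": [0, 0, 0], "fingers": 1},
    {"slide": [2, 0, 0], "angular": [0, 0, 0], "fingers": 1},
    {"slide": [2, 0, 0], "angular": [0, 0, 0], "fingers": 1},
    {"slide": [2, 0, 0], "angular": [0, 0, 0], "fingers": 1}
  ]
}}

```text
clock: 7.18
tcp_pos: [0.5239, -0.2238, 0.0734]
orientation: [0.001, 0.758, 0.652, -0.001]
wrist_force: [1.2, -6.8, -1.8]
finger_gap: -0.0001
grip_force: 3.4
```

Emit:
{"method": "jog_arm", "body": {
  "moves": [
    {"slide": [-5, 0, 0], "angular": [0, 0, 0], "fingers": 1},
    {"slide": [-10, 0, 0], "angular": [0, 0, 0], "fingers": 1},
    {"slide": [-15, 0, 0], "angular": [0, 0, 0], "fingers": 1},
    {"slide": [-25, 0, 0], "angular": [0, 0, 0], "fingers": 1},
    {"slide": [-40, 0, 0], "angular": [0, 0, 0], "fingers": 1},
    {"slide": [-50, 0, -20], "angular": [0, 0, 0], "fingers": 1},
    {"slide": [-50, 0, -60], "angular": [0, 0, 0], "fingers": 1},
    {"slide": [-50, 0, -100], "angular": [0, 0, 0], "fingers": 1},
    {"slide": [-50, 0, -127], "angular": [0, 0, 0], "fingers": 1},
    {"slide": [-50, 0, -127], "angular": [0, 0, 0], "fingers": 1}
  ]
}}

```text
clock: 8.02
tcp_pos: [0.5184, -0.2748, 0.207]
orientation: [0.005, 0.758, 0.652, 0.001]
wrist_force: [0.6, 0.3, 0.3]
finger_gap: 0.0003
grip_force: 0.0
```

```bash
python3 go.py .5235 .1395 .2 115.4; python3 go.py .5235 .1395 .2 40
```

```text
clock 8.02 tcp [ 0.5184 -0.2748  0.207 ] slide [410.4 -57.3   4.7] ang [   0.     0.7 -124.1] gap 0.0003 F [0.57 0.29 0.34] j [-0.62  0.34 -0.    1.22  0.    1.1 ]
clock 8.02 tcp [ 0.5184 -0.2748  0.207 ] slide [410.4 -57.3   4.7] ang [  0.4   0.4 -48.7] gap 0.0003 F [0.57 0.29 0.34] j [-0.62  0.34 -0.    1.22  0.    1.1 ]
```

Emit:
{"method": "jog_arm", "body": {
  "moves": [
    {"slide": [41, -6, 0], "angular": [0, 0, -7], "fingers": 0.3},
    {"slide": [82, -11, 0], "angular": [0, 0, -14], "fingers": 0.3},
    {"slide": [123, -17, 0], "angular": [0, 0, -21], "fingers": 0.3},
    {"slide": [164, -23, 0], "angular": [0, 0, -28], "fingers": 0.3},
    {"slide": [205, -28, 0], "angular": [0, 0, -35], "fingers": 0.3},
    {"slide": [246, -34, 0], "angular": [0, 0, -42], "fingers": 0.3},
    {"slide": [287, -40, 0], "angular": [0, 0, -49], "fingers": 0.3},
    {"slide": [328, -46, 0], "angular": [0, 0, -56], "fingers": 0.3},
    {"slide": [369, -51, 0], "angular": [0, 0, -63], "fingers": 0.3},
    {"slide": [410, -57, 0], "angular": [0, 0, -70], "fingers": 0.3}
  ]
}}

```text
clock: 8.85
tcp_pos: [0.5207, 0.1431, 0.1997]
orientation: [-0.001, 0.244, 0.97, -0.0]
wrist_force: [1.1, 0.2, -0.1]
finger_gap: 0.0599
grip_force: 0.0
```

```bash
python3 go.py .5235 .1395 .2 115.4
```

```text
clock 8.85 tcp [0.5207 0.1431 0.1997] slide [-4.1 -1.9 -0.3] ang [ -0.   -0.1 -53.7] gap 0.0599 F [ 1.11  0.16 -0.09] j [ 0.12  0.26 -0.13  1.18  0.    0.61]
```

Emit:
{"method": "jog_arm", "body": {
  "moves": [
    {"slide": [-4, -2, 0], "angular": [0, 0, -7], "fingers": 0.3},
    {"slide": [-4, -2, 0], "angular": [0, 0, -14], "fingers": 0.3},
    {"slide": [-4, -2, 0], "angular": [0, 0, -21], "fingers": 0.3},
    {"slide": [-4, -2, 0], "angular": [0, 0, -28], "fingers": 0.3},
    {"slide": [-4, -2, 0], "angular": [0, 0, -35], "fingers": 0.3},
    {"slide": [-4, -2, 0], "angular": [0, 0, -42], "fingers": 0.3},
    {"slide": [-4, -2, 0], "angular": [0, 0, -48], "fingers": 0.3},
    {"slide": [-4, -2, 0], "angular": [0, 0, -53.7], "fingers": 0.3},
    {"slide": [-4, -2, 0], "angular": [0, 0, -53.7], "fingers": 0.3},
    {"slide": [-4, -2, 0], "angular": [0, 0, -53.7], "fingers": 0.3}
  ]
}}

```text
clock: 9.68
tcp_pos: [0.5236, 0.1376, 0.1996]
orientation: [-0.001, -0.216, 0.976, 0.0]
wrist_force: [-1.0, 0.1, -0.3]
finger_gap: 0.0597
grip_force: 0.0
```

```bash
python3 go.py .5235 .1395 .034 115.4
```

```text
clock 9.68 tcp [0.5236 0.1376 0.1996] slide [ -0.9   1.7 165.6] ang [ 0.  -0.1 -0.5] gap 0.0597 F [-1.01  0.08 -0.34] j [ 0.11  0.27 -0.12  1.18  0.   -0.33]
```

Emit:
{"method": "jog_arm", "body": {
  "moves": [
    {"slide": [-1, 2, 40], "angular": [0, 0, -0.5], "fingers": 0.3},
    {"slide": [-1, 2, 80], "angular": [0, 0, -0.5], "fingers": 0.3},
    {"slide": [-1, 2, 115], "angular": [0, 0, -0.5], "fingers": 0.3},
    {"slide": [-1, 2, 115], "angular": [0, 0, -0.5], "fingers": 0.3},
    {"slide": [-1, 2, 115], "angular": [0, 0, -0.5], "fingers": 0.3}
  ]
}}

```text
clock: 10.1
tcp_pos: [0.5219, 0.1399, 0.0837]
orientation: [-0.003, -0.22, 0.975, 0.0]
wrist_force: [0.0, -0.3, -0.1]
finger_gap: 0.0595
grip_force: 0.0
```

Run:
```python
from h import *
from go import go
go(.5235,.1395,.034,115.4)
s=read_camera("side");t=read_camera("top")
a=cv2.resize(s["color"][210:310,190:290],(400,400));b=cv2.resize(t["color"][180:280,170:270],(400,400))
cv2.imwrite("pics/gr0.png",np.hstack([a,b])[:,:,::-1])
print(tip_of("glass_center",s)[:4],tip_of("glass_center",t)[:4])
```

```text
clock 10.10 tcp [0.5219 0.1399 0.0837] slide [-1.5 -1.2 49.7] ang [ 0.1 -0.3  0.1] gap 0.0595 F [ 0.02 -0.29 -0.08] j [ 0.11  0.35 -0.31  0.92 -0.   -0.33]
[{'point': [180.6, 245.8], 'p': 0.78}, {'point': [237.9, 258.8], 'p': 0.73}, {'point': [269.2, 233.7], 'p': 0.62}] [{'point': [271.2, 214.4], 'p': 0.46}, {'point': [220.5, 222.2], 'p': 0.41}]
```

View pics/gr0.png

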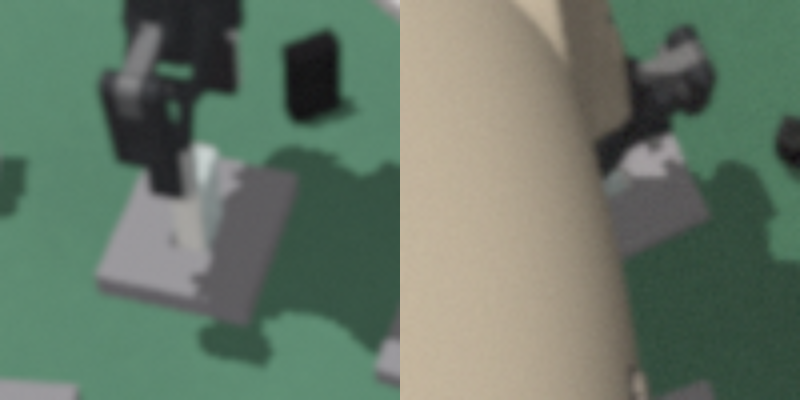

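```bash
python3 - <<'E'
from pose import *
print(atz(t,(217.5,221.75),.056),atz(s,(239.5,248.75),.056),tri(s,(239.5,248.75),t,(217.5,221.75)))
a=np.radians(115.4);y=np.array([np.cos(a),np.sin(a),0]);p=np.array([.5219,.1399,.0837])
for d in(.03,.0445): print(proj(s,p+y*d+[0,0,-.011]), proj(s,p+y*d))
print(proj(s,[.5235,.1395,.056]))
E
python3 go.py .5245 .1395 .034 115.4
```

```text
[0.5258 0.1399 0.056 ] [0.5264 0.1334 0.056 ] (array([0.5233, 0.1383, 0.0631]), np.float64(0.002968696753503383))
[233.1829 258.1852] [232.7488 254.2309]
[230.5869 264.2916] [230.1203 260.3461]
[238.418  251.3916]
clock 10.40 tcp [0.5256 0.1405 0.0875] slide [ 1.6 -0.4 53.5] ang [-0.1  0.2  0.2] gap 0.0596 F [ 0.13 -0.56  0.55] j [ 0.11  0.35 -0.3   0.92 -0.   -0.33]
```

The near finger at (231,257) in the side view is in line with the near frosted edge, as predicted. I descend.

Emit:
{"method": "jog_arm", "body": {
  "moves": [
    {"slide": [1, -1, 15], "angular": [0, 0, 0], "fingers": 0.3},
    {"slide": [1, -1, 28], "angular": [0, 0, 0], "fingers": 0.3},
    {"slide": [1, -1, 40], "angular": [0, 0, 0], "fingers": 0.3},
    {"slide": [1, -1, 47], "angular": [0, 0, 0], "fingers": 0.3},
    {"slide": [1, -1, 51], "angular": [0, 0, 0], "fingers": 0.3},
    {"slide": [1, -1, 51], "angular": [0, 0, 0], "fingers": 0.3},
    {"slide": [1, -1, 51], "angular": [0, 0, 0], "fingers": 0.3}
  ]
}}

```text
clock: 10.98
tcp_pos: [0.5238, 0.1391, 0.0348]
orientation: [0.0, -0.221, 0.975, -0.0]
wrist_force: [-0.8, 0.5, 0.3]
finger_gap: 0.0594
grip_force: 0.0
```

Run:
```python
from h import *
from go import go
go(.5245,.139,.034,115.4)
s=read_camera("side")
a=cv2.resize(s["color"][210:310,190:290],(500,500))
cv2.imwrite("pics/gr1.png",a[:,:,::-1])
```

```text
clock 10.98 tcp [0.5238 0.1391 0.0348] slide [-0.6 -0.4  0.8] ang [-0.   0.   0.2] gap 0.0594 F [-0.77  0.5   0.28] j [ 0.11  0.4  -0.37  0.8  -0.   -0.34]
```

View pics/gr1.png

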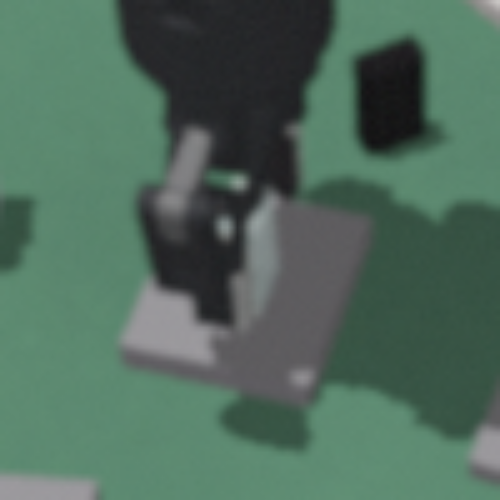

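Run:
```python
from pose import *
a=np.radians(25.4);X=np.array([np.cos(a),np.sin(a),0]);Y=np.array([-X[1],X[0],0]);p=np.array([.5238,.1391,0])
f=lambda dx,dy,z:np.round((proj(s,p+X*dx+Y*dy+[0,0,z])-[190,210])*5,0)
for z in(.02,.04,.056): print(z,"near-x",f(-.008,.014,z),"far-x",f(-.008,-.014,z),"near+x",f(.008,.014,z))
for z in(.024,.034): print(z,"finger",f(-.011,.03,z),f(.011,.03,z),f(-.011,.04,z),f(.011,.04,z))
```

```text
0.02 near-x [257. 298.] far-x [278. 243.] near+x [217. 290.]
0.04 near-x [254. 265.] far-x [276. 210.] near+x [213. 257.]
0.056 near-x [251. 238.] far-x [274. 183.] near+x [210. 230.]
0.024 finger [251. 326.] [195. 314.] [242. 347.] [186. 335.]
0.034 finger [249. 309.] [193. 298.] [241. 330.] [184. 319.]
```

The glass stands between the pads: its near window edge at (250,270) and far edge at (277,215) match the predicted centred position. I close gently.

Emit:
{"method": "jog_arm", "body": {
  "moves": [
    {"slide": [0, 0, 0], "angular": [0, 0, 0], "fingers": 0.6},
    {"slide": [0, 0, 0], "angular": [0, 0, 0], "fingers": 0.65},
    {"slide": [0, 0, 0], "angular": [0, 0, 0], "fingers": 0.7},
    {"slide": [0, 0, 0], "angular": [0, 0, 0], "fingers": 0.8},
    {"slide": [0, 0, 0], "angular": [0, 0, 0], "fingers": 0.8},
    {"slide": [0, 0, 0], "angular": [0, 0, 0], "fingers": 0.8}
  ],
  "squeeze": 20
}}

```text
clock: 11.63
tcp_pos: [0.5237, 0.1391, 0.0346]
orientation: [0.0, -0.221, 0.975, -0.0]
wrist_force: [-0.5, -0.5, 6.2]
finger_gap: 0.0277
grip_force: 20.7
```

```bash
python3 go.py .5245 .139 .034 115.4
```

```text
clock 11.63 tcp [0.5237 0.1391 0.0346] slide [-0.7 -0.4  0.6] ang [-0.   0.   0.2] gap 0.0277 F [-0.45 -0.54  6.15] j [ 0.11  0.4  -0.37  0.8  -0.   -0.34]
```

Emit:
{"method": "jog_arm", "body": {
  "moves": [
    {"slide": [0, 0, -4], "angular": [0, 0, 0], "fingers": 0.8},
    {"slide": [0, 0, -10], "angular": [0, 0, 0], "fingers": 0.8},
    {"slide": [0, 0, -20], "angular": [0, 0, 0], "fingers": 0.8},
    {"slide": [0, 0, -40], "angular": [0, 0, 0], "fingers": 0.8},
    {"slide": [0, 0, -65], "angular": [0, 0, 0], "fingers": 0.8},
    {"slide": [0, 0, -95], "angular": [0, 0, 0], "fingers": 0.8},
    {"slide": [0, 0, -130], "angular": [0, 0, 0], "fingers": 0.8},
    {"slide": [0, 0, -145], "angular": [0, 0, 0], "fingers": 0.8},
    {"slide": [0, 0, -145], "angular": [0, 0, 0], "fingers": 0.8},
    {"slide": [0, 0, -145], "angular": [0, 0, 0], "fingers": 0.8}
  ]
}}

```text
clock: 12.47
tcp_pos: [0.5242, 0.1391, 0.1808]
orientation: [0.002, -0.221, 0.975, -0.0]
wrist_force: [-0.5, -0.2, -1.7]
finger_gap: 0.0277
grip_force: 20.3
```

Run:
```python
from h import *
from go import go
go(.539,-.1175,.18,171.4)
s=read_camera("side");t=read_camera("top")
a=cv2.resize(s["color"][100:280,180:340],(400,450));b=cv2.resize(t["color"][130:310,150:310],(400,450))
cv2.imwrite("pics/lift.png",np.hstack([a,b])[:,:,::-1])
print([(r["point"],round(r["p"],2)) for r in tip_of("glass_center",s)[:4]])
# refined stand centre: corners of base top from both views
```

```text
clock 12.47 tcp [0.5242 0.1391 0.1808] slide [  97.4 -237.9    0.8] ang [ -0.1   0.1 -55.8] gap 0.0277 F [-0.53 -0.22 -1.67] j [ 0.11  0.27 -0.16  1.13 -0.   -0.33]
[([268.7, 230.9], 0.67), ([181.7, 245.4], 0.6), ([233.1, 204.2], 0.57)]
```

View pics/lift.png

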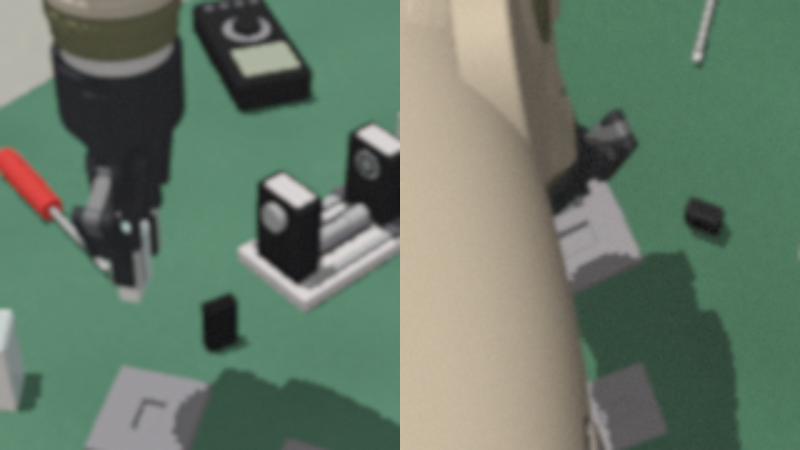

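The picture shows the glass held upright by the fingers at native (232,212) side, and the nest is empty. Next I refine the beam point from both head tops.

Run:
```python
from pose import *
eT,rT,eS,rS=(327.5,204.25),(388.75,213),(296.25,176.25),(331.75,156.25)
for n,p,e,r in(("t",t,eT,rT),("s",s,eS,rS)):
    E,Rr=atz(p,e,.1),atz(p,r,.1);d=E-Rr;print(n,(E+Rr)/2,np.linalg.norm(d),np.degrees(np.arctan2(d[1],d[0])))
print(tri(s,eS,t,eT),tri(s,rS,t,rT))
print(proj(s,[.5242,.1391,.177]))
# side-view base corners from c1 (scale 3.2)
c=C((270,130),3.2,[(300-280,510-280),(610-280,428-280)])
print([atz(s,x,.015)[:2] for x in c])
tl=[tip_of("beam",p)[:1] for p in(t,s)];print(tl)
try: print(tri(s,tl[1][0]["point"],t,tl[0][0]["point"]))
except Exception as e: print(e)
```

```text
t [ 0.5379 -0.1175  0.1   ] 0.11058678682964797 80.71429869715263
s [ 0.5359 -0.1165  0.1   ] 0.10785853383760435 80.56567026390529
(array([ 0.546 , -0.0634,  0.0995]), np.float64(0.0020414318840668386)) (array([ 0.5292, -0.1728,  0.0973]), np.float64(0.000650777680096083))
[233.8366 204.171 ]
[array([ 0.5851, -0.046 ]), array([ 0.4628, -0.2676])]
[[{'point': [356.1, 211.9], 'p': 0.68}], [{'point': [314.9, 174.0], 'p': 0.58}]]
(array([ 0.5352, -0.1177,  0.0776]), np.float64(0.0021684839228380756))
```

Emit:
{"method": "jog_arm", "body": {
  "moves": [
    {"slide": [10, -24, 0], "angular": [0, 0, -6], "fingers": 0.8},
    {"slide": [20, -50, 0], "angular": [0, 0, -12], "fingers": 0.8},
    {"slide": [32, -78, 0], "angular": [0, 0, -18], "fingers": 0.8},
    {"slide": [44, -108, 0], "angular": [0, 0, -25], "fingers": 0.8},
    {"slide": [56, -138, 0], "angular": [0, 0, -32], "fingers": 0.8},
    {"slide": [68, -167, 0], "angular": [0, 0, -39], "fingers": 0.8},
    {"slide": [80, -195, 0], "angular": [0, 0, -45], "fingers": 0.8},
    {"slide": [90, -220, 0], "angular": [0, 0, -51], "fingers": 0.8},
    {"slide": [97, -237, 0], "angular": [0, 0, -55.5], "fingers": 0.8},
    {"slide": [97, -237, 0], "angular": [0, 0, -55.5], "fingers": 0.8}
  ]
}}

```text
clock: 13.65
tcp_pos: [0.5384, -0.1202, 0.1785]
orientation: [-0.001, -0.649, 0.76, -0.0]
wrist_force: [0.6, 0.1, -1.0]
finger_gap: 0.0283
grip_force: 20.2
```

Run:
```python
from pose import *
from go import go
go(.5375,-.1175,.0836,171)
T=get_state()["tcp_pos"]
for n,p in(("t",t),("s",s)): print(n,[(r["point"],round(r["p"],2)) for r in tip_of("glass_center",p)[:4]],proj(p,np.array(T)-[0,0,.0036]))
```

```text
clock 13.75 tcp [ 0.5378 -0.1171  0.1786] slide [ 0.5  0.1 95. ] ang [ 0.1  0.  -0.1] gap 0.0276 F [-0.36 -0.52 -0.78] j [-0.36  0.29 -0.14  1.14  0.   -1.77]
t [([192.6, 169.9], 0.66), ([271.7, 216.2], 0.59)] [364.7543 199.9182]
s [([181.9, 243.7], 0.66), ([237.5, 268.0], 0.65), ([269.1, 233.0], 0.57), ([317.4, 136.7], 0.56)] [316.1914 136.3837]
```

Emit:
{"method": "jog_arm", "body": {
  "moves": [
    {"slide": [0, 0, 15], "angular": [0, 0, 0], "fingers": 0.8},
    {"slide": [0, 0, 32], "angular": [0, 0, 0], "fingers": 0.8},
    {"slide": [0, 0, 48], "angular": [0, 0, 0], "fingers": 0.8},
    {"slide": [0, 0, 64], "angular": [0, 0, 0], "fingers": 0.8},
    {"slide": [0, 0, 78], "angular": [0, 0, 0], "fingers": 0.8},
    {"slide": [0, 0, 88], "angular": [0, 0, 0], "fingers": 0.8},
    {"slide": [0, 0, 95], "angular": [0, 0, 0], "fingers": 0.8},
    {"slide": [0, 0, 95], "angular": [0, 0, 0], "fingers": 0.8},
    {"slide": [0, 0, 95], "angular": [0, 0, 0], "fingers": 0.8},
    {"slide": [0, 0, 95], "angular": [0, 0, 0], "fingers": 0.8}
  ]
}}

```text
clock: 14.68
tcp_pos: [0.5389, -0.1166, 0.0851]
orientation: [0.0, -0.65, 0.76, -0.001]
wrist_force: [0.1, -0.3, -0.5]
finger_gap: 0.0277
grip_force: 20.2
```

Run:
```python
from pose import *
from go import go
go(.5375,-.1175,.0836,171)
T=get_state()["tcp_pos"]
for n,p in(("t",t),("s",s)): print(n,[(r["point"],round(r["p"],2)) for r in tip_of("glass_center",p)[:4]],proj(p,np.array(T)-[0,0,.0036]))
a=cv2.resize(s["color"][110:220,265:375],(500,500));b=cv2.resize(t["color"][170:270,300:400],(300,300))
im=np.zeros((500,800,3),np.uint8);im[:,:500]=a;im[:300,500:]=b
cv2.imwrite("pics/fin.png",im[:,:,::-1])
```

```text
clock 14.78 tcp [ 0.539  -0.1168  0.0853] slide [0.9 1.4 1.7] ang [-0.1 -0.   0.1] gap 0.0278 F [-0.06  0.02 -0.97] j [-0.36  0.36 -0.28  0.92 -0.   -1.77]
t [([267.8, 215.6], 0.74)] [356.161  209.9881]
s [([311.8, 171.2], 0.72), ([179.3, 247.1], 0.69), ([269.1, 233.8], 0.67), ([314.6, 188.3], 0.4)] [312.9195 171.9568]
```

View pics/fin.png

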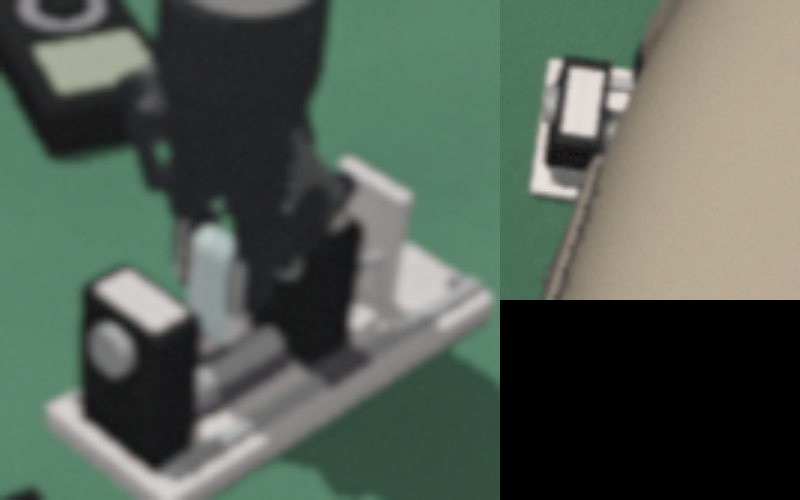

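The final picture shows the glass upright at (212,285) between the heads, its window facing the emitter, above the nipped shaft and touching only the fingers. I make a 1 mm trim and settle.

Emit:
{"method": "jog_arm", "body": {
  "moves": [
    {"slide": [1, 1, 1.5], "angular": [0, 0, 0], "fingers": 0.8},
    {"slide": [1, 1, 1.5], "angular": [0, 0, 0], "fingers": 0.8},
    {"slide": [1, 1, 1.5], "angular": [0, 0, 0], "fingers": 0.8},
    {"slide": [1, 1, 1.5], "angular": [0, 0, 0], "fingers": 0.8},
    {"slide": [1, 1, 1.5], "angular": [0, 0, 0], "fingers": 0.8},
    {"slide": [1, 1, 1.5], "angular": [0, 0, 0], "fingers": 0.8}
  ]
}}

```text
clock: 15.38
tcp_pos: [0.5371, -0.1175, 0.0828]
orientation: [-0.0, -0.65, 0.76, -0.0]
wrist_force: [-0.3, -0.0, 0.5]
finger_gap: 0.0277
grip_force: 20.2
```

```bash
python3 go.py .5375 -.1175 .0836 171; python3 -c "from workcell import *; print(hand_in())"
```

```text
clock 15.38 tcp [ 0.5371 -0.1175  0.0828] slide [-0.  -0.4 -0.8] ang [-0.  -0.   0.1] gap 0.0277 F [-0.3  -0.03  0.51] j [-0.36  0.37 -0.29  0.92 -0.   -1.78]
the job is handed in; nothing more can be done
None
```

I handed the job in at about 15 s on the robot's clock: the shaft is nipped between the heads, and the arm is holding the glass by its frosted edges, within about 1 mm of the beam point I measured; the hand-in gave no verdict.

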